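# Post a scrap drive through the sprung flap of a drop box

### The arm

A 6-joint arm with a two-finger parallel gripper is mounted at the origin on the work surface. World frame = base frame: x ahead of the robot, y to its left, z up, the work surface at z = 0. Lengths are in mm, angles in rad, forces in N, time in s.
With the tool pointing down it reaches from about 325 to 900 mm from the base axis. Payload 6.1 kg.
Tool frame: the origin (TCP) lies between the finger pads; the fingertips stand 17 mm ahead of it and the grasp point (between the pads) lies 2 mm behind it; z points along the fingers, y is the line along which they close (so a half turn about z gives the same grasp; the last joint's range is limited). The gripper opens to 85 mm and grips with 20 to 120 N. Pads are 22 mm wide; open, the fingers measure 114 mm over their backs; the gripper's body (76 mm by 85 mm) begins 54 mm behind the grasp point. The pads swing forward as they close: fully open they stand 13 mm farther back than shut.
Start: joints at [1.178, 0.22, 1.526, -0, 1.395, -0.126], TCP at [164.777, 602.88, 248.3] pointing down, gripper open.
Joint ranges: [-2.98, 2.98], [-0.91, 2.08], [0.09, 2.57], [-1.24, 4.39], [0.2, 2.65], [-2.68, 2.68]. Speed limits (rad/s): [2.57, 2.57, 3.01, 3.14, 3.14, 3.14].

### API

Orientations are given as a rotation vector (axis times angle).
In Python, from rig import observe, camera, hand_in gives the robot as it stands.
- The arm moves only by the tool servo_tool, never from a script. Its argument "rows" is a list of rows, each a list of 6 numbers: the shift along the tool's x, y, z in cm, then the turn, a rotation vector about the tool's x, y, z in degrees. In form: [[x, y, z, ax, ay, az], ...]. A call has 1 to 20 rows; each row is the pose to reach, as a shift and turn from the pose commanded when the call began, along the tool's axes at that moment; what a row does not reach only later rows make up. A row lasts 1/8 s, in which the tool goes at most 62.5 mm and 10.7 degrees, less where a joint would pass 70% of its speed; a pose out of reach is approached as far as the arm can. A call with a gripper value outside its range is refused whole. "jaw" is the gripper's target within -1 to 1 (fully open at 1, half-way at 0, shut at -1), set as the call begins (left out, the last holds). The fingers move at their own pace and stop on an object; the grip force is fixed at half the most. Time passes only in rows, so rows that repeat a pose let the fingers close. It gives the time, the measured TCP pose, the force, the opening and the grip force at its end, in the units of the state.
- observe(): the state, without advancing time (a new reading comes with each control period).
- camera(name): name is "side" or "top" or "wrist"; returns a dict with "pixels" (384x512x3 uint8, red, green, blue), "camera_matrix" (3x3 intrinsics, pixels), "R" (3x3) and "t" (3): a world point X has camera coordinates R X + t. Camera axes: x right, y down, z forward; pixel columns grow to the right and rows downward; lengths in mm; the calibration is good to about 2 mm. A picture is of the moment at which its call begins. There is no depth.
- hand_in(): hands the job in; it is judged then, once.
The state is a dict: "t": time; "qpos": joint angles; "joint_vel": joint speeds; "joint_torque": joint torques, N m; "eef_pos": TCP position; "eef_rot": TCP orientation; "force": force on the tool from outside, world axes, zero at the start; "ft_torque": the same for the moment, N m; "finger_gap": finger opening in mm; "gripper_force": force on a finger pad.
Only numpy, scipy, OpenCV 4.12 (cv2) and the standard library are available. Lean on these libraries where they do the work, as an engineer would, in place of code of your own. Each camera call takes 0.05 s, during which the arm holds its last target. There are 200 camera calls.

### The job

Slide the scrap drive along the top of the drop box, without lifting it, onto the flap, and stop with its front edge on the line scribed across the flap, square to it. Then press the flap down beside the drive until the drive slides off into the box, and ease the flap slowly back up until it is fully shut; never let its spring snap it shut. Leave the other things on the bench where they are.

Things in the scene. Friction and masses are not known exactly. Their poses are not given: they have to be found in the camera images.
- dropbox: fixed grey steel drop box 330 (x) x 248 (y) x 190 mm tall, hollow. Origin on the bench under the flap's hinge line, mid-width; x runs from the deck over the flap, z up. Its top, 190 mm up, is flush without any stop: fixed steel deck (x -140 to 0 mm), flap (x 2 to 121, y -115 to 115), fixed ledge (x 124 to 190). Side walls 6 mm
- flap (a joint): flap angle, rad: 0 shut (level, on its stop), grows as it swings down into the box, at most 1.0. A 3 mm aluminium plate hinged at its edge next to the deck. A spring shuts it: 0.5 N m when shut, plus 0.25 N m per rad (about 10 N, 45 mm from the hinge); the drive's weight does not open it. Let go, it snaps shut in under 0.2 s. Somewhere past 0.5 to 0.9 rad the drive slides off by itself
- flap_hinge (a point): point on the flap's hinge line at mid-width, level with the deck's top; axes as the box's
- flap_line (a point): middle of the near edge of the scribed line: dark, straight, 2 mm wide, across the whole flap, parallel to the hinge and 104 mm beyond it (17 mm short of the flap's far edge), on the upper face. Axes are the flap's, parallel to the box's when shut; moves with the flap
- drive: loose scrap disk drive in a black caddy with bright steel top: flat block 80 (x) x 120 (y) x 22 mm, 0.15 to 0.29 kg, lying on the deck, x roughly along the box's x. Origin at the centre of its underside. It lies up to 30 mm left or right of the box's middle, so the bare strip of flap beside it, to press on, is wider on one side (at least 50 mm)
- drive_front (a point): middle of the lower edge of the drive's front long face (the one towards the flap), 40 mm from the drive's origin along its x
- tray: loose white open parts tray 120 x 90 x 45 mm on the bench beside the box; bystander, origin at the centre of its underside
- driver: loose screwdriver lying on the bench beside the box; bystander
- heatsink: loose finned aluminium heatsink 85 x 85 x 42 mm on the bench beside the box; bystander, origin at the centre of its underside
Things that resemble listed ones, but are neither listed nor needed, are in the scene too. There is more than one size of the drive; the job needs the largest.

How it is judged:
By the outcome, as a careful person would: the job done as asked, in the order asked, and still so for the second after the job is handed in, with the robot touching nothing.
It also fails if it takes over 58 s, if anything falls off the work surface, if the arm or the gripper's body presses on something with over 40 N, if the wrist force passes 120 N, or if a joint passes its speed limit or range.

## Working session

There is one attempt and no reset: what is moved stays moved. The work goes in short steps, Python scripts to look and compute and a tool call to move; the robot and the scene stay as the last step left them, time stands still between calls to the robot, and variables do not carry over. Pictures are saved under pics/ and viewed, at most 10 in all, crops included, and the job is handed in when it is done.

Besides the shell and the picture viewer there is one more tool, called after "Request:" as name(argument=value, ...), one argument or row to a line, values as JSON. servo_tool: Moves the arm, as the interface text tells. Its arguments: {"type":"object","properties":{"rows":{"type":"array"},"jaw":{"type":"number"}},"required":["rows"]}

```bash
mkdir -p pics; cat > h.py <<'E'
import numpy as np,cv2
from rig import observe,camera,hand_in
def snap(n,f=None):
    c=camera(n)
    if f: cv2.imwrite('pics/'+f,c['pixels'][:,:,::-1])
    return c
def ray(c,u,v,z):
    K,R,t=[np.array(c[k],float) for k in('camera_matrix','R','t')]
    o=-R.T@t; d=R.T@np.linalg.inv(K)@np.array([u,v,1.])
    return o+d*(z-o[2])/d[2]
def proj(c,X):
    K,R,t=[np.array(c[k],float) for k in('camera_matrix','R','t')]
    p=K@(R@np.array(X,float)+t); return p[:2]/p[2]
E
python3 - <<'E'
from h import *
a=snap('top');b=snap('side')
for n,c in(('top',a),('side',b)):
    cv2.imwrite(f'pics/{n}0.png',c['pixels'][:,:,::-1]); np.savez(n+'0.npz',**c); print(n,-np.array(c['R']).T@c['t'])
o=observe();print(o['t'],o['eef_pos'],o['eef_rot'],o['force'],o['finger_gap'])
E
```

```text
top [424.90321935   9.455114   990.81669582]
side [1129.92220538  415.74012038  772.79519817]
0.1 [164.58895667 602.40363907 247.32548752] [-4.17772688e-01 -3.11326803e+00  2.63538042e-03] [-0.21746416 -0.0625033  -0.0113637 ] 85.42115621528174
```

View pics/top0.png

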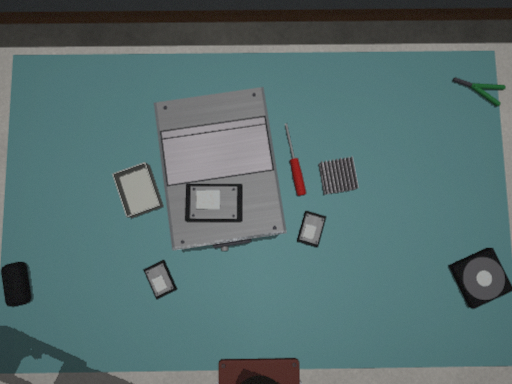

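View pics/side0.png

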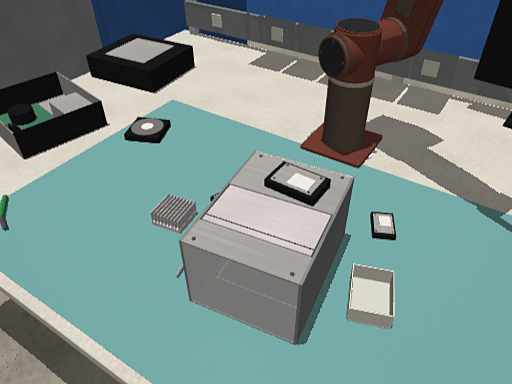

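The top view shows the box at the centre, with its deck towards the robot. What could be taken for the drive:
- the black caddy with a bright top on the deck, at (214,202)
- a small caddy on the bench, at (160,279)
- a small caddy on the bench, at (312,229)
- a bare disk, at (482,278)

I choose the one on the deck and will check it in a close crop.

```bash
python3 - <<'E'
from h import *
c=dict(np.load('top0.npz'));p=c['pixels']
cv2.imwrite('pics/crop.png',cv2.resize(p[80:260,145:295,::-1],None,fx=4,fy=3.3,interpolation=cv2.INTER_CUBIC) if 0 else cv2.resize(p[85:255,145:295,::-1],None,fx=3.5,fy=3.5,interpolation=cv2.INTER_CUBIC))
f=lambda u,v,z=190:np.round(ray(c,u,v,z)[:2],1)
for n,q in dict(c1=(155,101),c2=(263,88),c3=(284,233),c4=(174,249),h1=(167,185),h2=(273,171)).items(): print(n,f(*q))
g=p.max(2); m=((g<60)*255).astype(np.uint8); m[:150]=0;m[235:]=0;m[:,:170]=0;m[:,270:]=0
m=cv2.morphologyEx(m,cv2.MORPH_CLOSE,np.ones((5,5)))
cs=max(cv2.findContours(m,0,2)[0],key=cv2.contourArea); r=cv2.minAreaRect(cs);print(r)
for b in cv2.boxPoints(r): print(b,f(*b,212))
E
```

```text
c1 [718.7 225.2]
c2 [746.4 -16.3]
c3 [422.4 -56.7]
c4 [391.4 179.2]
h1 [529.4 196. ]
h2 [557.6 -35.4]
((213.0, 202.5), (37.0, 56.0), 90.0)
[185. 184.] [528.3 152.8]
[241. 184.] [526.9  34.2]
[241. 221.] [448.6  34.8]
[185. 221.] [450.1 152.1]
```

View pics/crop.png

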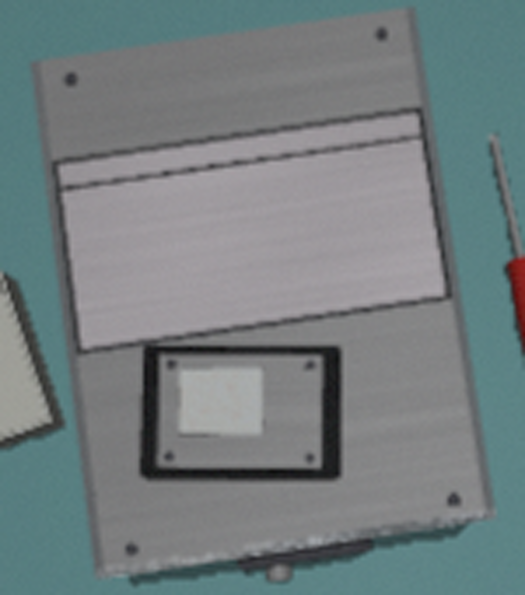

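The crop confirms the choice: the deck block measures about 119 x 78 mm, so it is the large drive. It lies about 8° clockwise of the box axes and about 20 mm to the box's +y side. The hinge, the scribed line and the far edge of the flap are clear. I plan to push its rear face with both open fingers. First I move behind and above it.

Request:
servo_tool(
  rows=[
    [-37.7,-43.5,0,0,0,-22.4],
    [-37.7,-43.5,0,0,0,-22.4],
    [-37.7,-43.5,0,0,0,-22.4],
    [-37.7,-43.5,0,0,0,-22.4],
    [-37.7,-43.5,0,0,0,-22.4],
    [-37.7,-43.5,0,0,0,-22.4],
    [-37.7,-43.5,0,0,0,-22.4],
    [-37.7,-43.5,0,0,0,-22.4],
    [-37.7,-43.5,0,0,0,-22.4],
    [-37.7,-43.5,0,0,0,-22.4],
    [-37.7,-43.5,0,0,0,-22.4],
    [-37.7,-43.5,0,0,0,-22.4],
    [-37.7,-43.5,0,0,0,-22.4],
    [-37.7,-43.5,0,0,0,-22.4],
  ],
  jaw=1,
)

```text
t: 1.85
eef_pos: [413.4, 84.9, 248.3]
eef_rot: [-0.198, 3.135, 0.0]
force: [0.6, -0.1, 0.1]
finger_gap: 85.7
gripper_force: 0.0
```

```bash
python3 - <<'E'
from h import *
w=snap('wrist','w1.png'); np.savez('w1.npz',**w)
s=snap('side'); np.savez('s1.npz',**s)
cv2.imwrite('pics/s1.png',cv2.resize(s['pixels'][100:300,150:400,::-1],None,fx=3,fy=3,interpolation=cv2.INTER_CUBIC))
# dark lines in first top view: hinge, scribe, far gap, fitted per column
c=dict(np.load('top0.npz'));g=cv2.GaussianBlur(c['pixels'],(0,0),.7).mean(2)
def fit(u0,v0,u1,v1):
    P=[]
    for u in range(u0,u1+1):
        v=v0+(v1-v0)*(u-u0)/(u1-u0); a=int(round(v))-3; col=g[a:a+7,u]; wt=np.clip(np.median(col)-col,0,None)
        if wt.max()>6: P.append((u,(wt*np.arange(a,a+7)).sum()/wt.sum()))
    W=np.array([ray(c,u,v,190)[:2] for u,v in P]); vx,vy,x,y=cv2.fitLine(W.astype(np.float32),cv2.DIST_HUBER,0,.01,.01).ravel()
    if vy<0: vx,vy=-vx,-vy
    return len(P),np.degrees(np.arctan2(-vx,vy)),x-(y-80)*vx/vy   # yaw, x at y=80
for n,q in dict(hinge=(172,184.5,268,172),line=(166,138,264,124.5),far=(165,131,262,117)).items(): print(n,*np.round(fit(*q),2))
E
```

```text
hinge 97.0 8.12 544.05
line 99.0 7.92 650.91
far 98.0 7.79 669.56
```

View pics/w1.png

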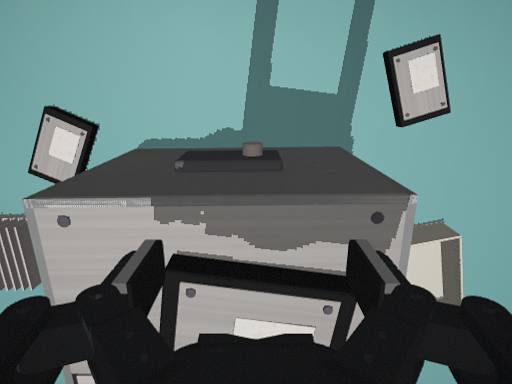

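View pics/s1.png

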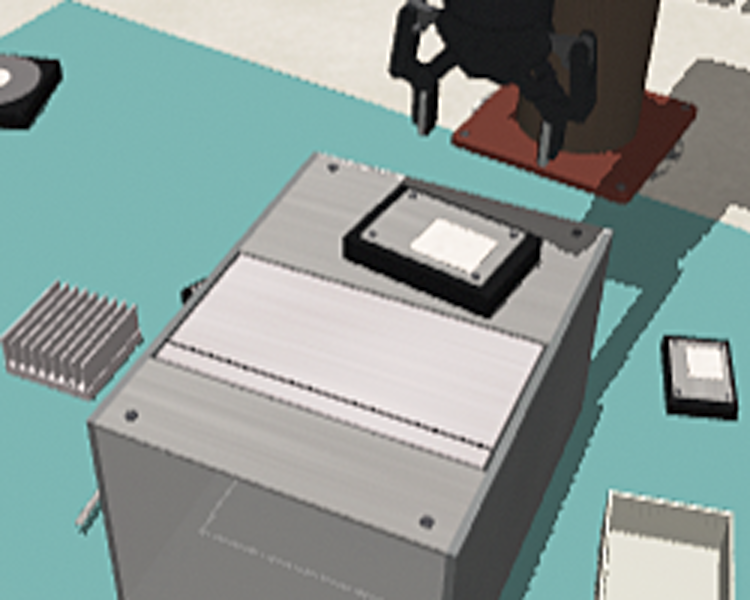

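The wrist view looks back over the drive, with the fingers straddling y above it. The side crop shows both fingertips at crop pixels (425,130) and (545,160), behind the drive and above the deck. I solve their height and compare.

```bash
python3 - <<'E'
from h import *
c=dict(np.load('s1.npz'))
for xy,cr in(((419.7,35.4),(425,133)),((407,134),(545,162))):
    print('meas',cr[0]/3+150,cr[1]/3+100,[ (z,np.round(proj(c,(*xy,z)),1).tolist()) for z in (228,232,236,240,244)])
# drive corners top check in side: project top rect estimates
R=lambda a:np.array([[np.cos(a),-np.sin(a)],[np.sin(a),np.cos(a)]])
E
```

```text
meas 291.66666666666663 144.33333333333334 [(228, [290.1, 148.9]), (232, [290.1, 147.4]), (236, [290.2, 146.0]), (240, [290.3, 144.5]), (244, [290.4, 143.0])]
meas 331.66666666666663 154.0 [(228, [331.9, 159.9]), (232, [332.1, 158.4]), (236, [332.3, 156.9]), (240, [332.5, 155.4]), (244, [332.7, 153.9])]
```

Request:
servo_tool(
  rows=[
    [0,0,1.5,0,0,-0.7],
    [0,0,3.0,0,0,-0.7],
    [0,0,4.2,0,0,-0.7],
    [0,0,4.8,0,0,-0.7],
    [0,0,4.8,0,0,-0.7],
    [0,0,4.8,0,0,-0.7],
  ],
)

```text
t: 2.7
eef_pos: [414.1, 83.9, 200.8]
eef_rot: [-0.214, 3.133, -0.0]
force: [0.4, 1.0, -0.0]
finger_gap: 85.6
gripper_force: 0.0
```

Request:
servo_tool(
  rows=[
    [-0.4,0,0,0,0,0],
    [-0.8,0,0,0,0,0],
    [-1.2,0,0,0,0,0],
    [-1.6,0,0,0,0,0],
    [-2.0,0,0,0,0,0],
    [-2.4,0,0,0,0,0],
    [-2.8,0,0,0,0,0],
    [-3.2,0,0,0,0,0],
    [-3.6,0,0,0,0,0],
    [-4.0,0,0,0,0,0],
    [-4.4,0,0,0,0,0],
    [-4.8,0,0,0,0,0],
    [-5.2,0,0,0,0,0],
    [-5.6,0,0,0,0,0],
    [-6.0,0,0,0,0,0],
    [-6.0,0,0,0,0,0],
  ],
)

```text
t: 4.7
eef_pos: [473.7, 92.1, 200.4]
eef_rot: [-0.214, 3.134, 0.0]
force: [0.5, -0.7, 0.5]
finger_gap: 85.3
gripper_force: 0.0
```

```bash
python3 - <<'E'
from h import *
s=snap('side'); np.savez('s2.npz',**s)
cv2.imwrite('pics/s2.png',cv2.resize(s['pixels'][100:300,150:400,::-1],None,fx=3,fy=3,interpolation=cv2.INTER_CUBIC))
o=observe();print(o['t'],o['eef_pos'],o['eef_rot'],o['force'])
E
```

```text
4.75 [473.60683404  92.0493343  200.44203017] [-2.13908576e-01  3.13356762e+00  9.27215195e-06] [ 0.10275863 -0.2889149  -0.37630672]
```

View pics/s2.png

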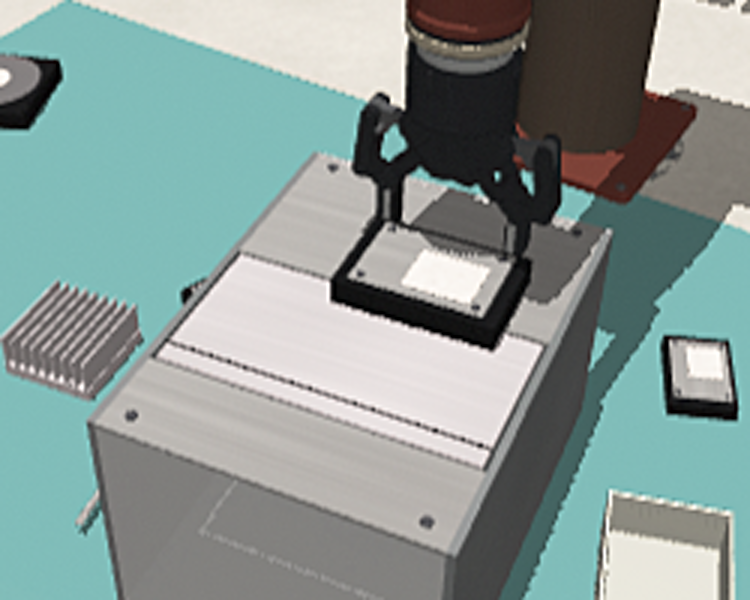

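The drive is now flush on both fingers and looks parallel to the hinge. Its front lower edge runs from (332,297) to (496,348) in the crop. I measure that edge against the scribed line in the same view.

```bash
cat >> h.py <<'E'
def gap(c,vis=False):
    """front lower edge & scribed line from the side view, in hinge coords by yaw of the line"""
    g=cv2.cvtColor(c['pixels'],cv2.COLOR_RGB2GRAY).astype(float)
    hsv=cv2.cvtColor(c['pixels'],cv2.COLOR_RGB2HSV)
    m=(g<55).astype(np.uint8); m[:150]=0;m[240:]=0;m[:,:185]=0;m[:,345:]=0
    n,l,st,_=cv2.connectedComponentsWithStats(m)
    E=[];L=[]
    # line: predicted from top-view fit
    for y in np.arange(-15,165,4.):
        u,v=proj(c,(650.9-(y-80)*np.tan(np.radians(7.9)),y,190)); u=int(round(u)); a=int(round(v))-4
        col=g[a:a+9,u]; w=np.clip(np.median(col)-col-8,0,None)
        if w.max()>15: L.append(ray(c,u,a+(w*np.arange(9)).sum()/w.sum(),190)[:2])
    k=1+np.argmax(st[1:,4]); ys,xs=np.where(l==k)
    return np.array(L),(l==k),g
def line(W):
    vx,vy,x,y=cv2.fitLine(W.astype(np.float32),cv2.DIST_HUBER,0,.01,.01).ravel()
    if vy<0: vx,vy=-vx,-vy
    return np.degrees(np.arctan2(-vx,vy)),x-(y-80)*vx/vy
def front(c,x0,yc=105):
    """x0: guess of front x at y=80; subpixel black->bright boundary going down the column"""
    g=cv2.cvtColor(c['pixels'],cv2.COLOR_RGB2GRAY).astype(float);F=[]
    for y in np.arange(yc-50,yc+51,4.):
        u,v=proj(c,(x0-(y-80)*.139,y,190)); u=int(round(u)); a=int(round(v))-5
        col=g[a:a+11,u]; th=90
        i=[j for j in range(10) if col[j]<th<=col[j+1]]
        if i: j=i[0]; F.append(ray(c,u,a+j+(th-col[j])/(col[j+1]-col[j]),190)[:2])
    return np.array(F)
E
python3 - <<'E'
from h import *
c=dict(np.load('s2.npz'))
L,_,g=gap(c);x=[ray(c,332/3+150,297/3+100,190)[:2],ray(c,496/3+150,348/3+100,190)[:2]];print(x)
l=line(L);x0=line(np.array(x))[1];F=front(c,x0);f=line(F)
print(len(L),l,len(F),f,'perp gap to line centre',(l[1]-f[1])*np.cos(np.radians(7.9)), 'y range',F[0],F[-1])
E
```

```text
[array([565.54418546,  50.01331351]), array([549.70096586, 170.16264336])]
45 (np.float32(7.8648386), np.float32(649.3952)) 26 (np.float32(7.688427), np.float32(564.344)) perp gap to line centre 84.2440268752353 y range [567.43962842  57.04461579] [553.79598515 155.7758358 ]
```

Request:
servo_tool(
  rows=[
    [-0.4,0,0,0,0,0],
    [-0.8,0,0,0,0,0],
    [-1.2,0,0,0,0,0],
    [-1.6,0,0,0,0,0],
    [-2.0,0,0,0,0,0],
    [-2.4,0,0,0,0,0],
    [-2.8,0,0,0,0,0],
    [-3.2,0,0,0,0,0],
    [-3.6,0,0,0,0,0],
    [-4.0,0,0,0,0,0],
    [-4.4,0,0,0,0,0],
    [-4.8,0,0,0,0,0],
    [-5.2,0,0,0,0,0],
    [-5.6,0,0,0,0,0],
    [-6.0,0,0,0,0,0],
    [-6.4,0,0,0,0,0],
    [-6.8,0,0,0,0,0],
    [-7.2,0,0,0,0,0],
    [-7.4,0,0,0,0,0],
    [-7.4,0,0,0,0,0],
  ],
)

```text
t: 7.25
eef_pos: [546.9, 102.1, 200.4]
eef_rot: [-0.214, 3.134, 0.0]
force: [-0.1, 1.3, 0.9]
finger_gap: 85.6
gripper_force: 0.0
```

```bash
python3 - <<'E'
from h import *
s=snap('side'); np.savez('s3.npz',**s)
L,_,g=gap(s);l=line(L);F=front(s,564.3+74.3);f=line(F)
print(len(L),l,len(F),f,'gap',(l[1]-f[1])*np.cos(np.radians(7.9)),F[0],F[-1])
o=observe();print(o['t'],o['eef_pos'],o['force'])
E
```

```text
45 (np.float32(8.419667), np.float32(648.545)) 25 (np.float32(7.6206574), np.float32(639.1131)) gap 9.3423711165248 [640.91380429  59.63439298] [629.57912478 155.4472674 ]
7.3 [546.85432728 102.14460158 200.41112526] [0.06923229 0.49181096 0.30356129]
```

Request:
servo_tool(
  rows=[
    [-0.2,0,0,0,0,0],
    [-0.4,0,0,0,0,0],
    [-0.6,0,0,0,0,0],
    [-0.8,0,0,0,0,0],
    [-0.9,0,0,0,0,0],
    [-0.97,0,0,0,0,0],
    [-0.97,0,0,0,0,0],
    [-0.97,0,0,0,0,0],
  ],
)

```text
t: 8.3
eef_pos: [556.2, 103.4, 200.4]
eef_rot: [-0.214, 3.134, -0.0]
force: [-2.2, -0.4, 1.5]
finger_gap: 85.3
gripper_force: 1.2
```

```bash
python3 - <<'E'
from h import *
s=snap('side'); np.savez('s4.npz',**s)
F=front(s,648.6);f=line(F)
print(len(F),f,'gap',(649.4-f[1])*np.cos(np.radians(7.9)),F[0],F[-1])
cv2.imwrite('pics/s4.png',cv2.resize(s['pixels'][150:270,190:350,::-1],None,fx=5,fy=5,interpolation=cv2.INTER_CUBIC))
o=observe();print(o['t'],o['eef_pos'],o['force'])
E
```

```text
24 (np.float32(7.816432), np.float32(649.171)) gap 0.2268305362591635 [651.6050293   62.27640581] [638.57019639 156.29660576]
8.35 [556.20656751 103.43659681 200.35440028] [-1.80681675e+00  7.73828384e-04  1.33702035e+00]
```

View pics/s4.png

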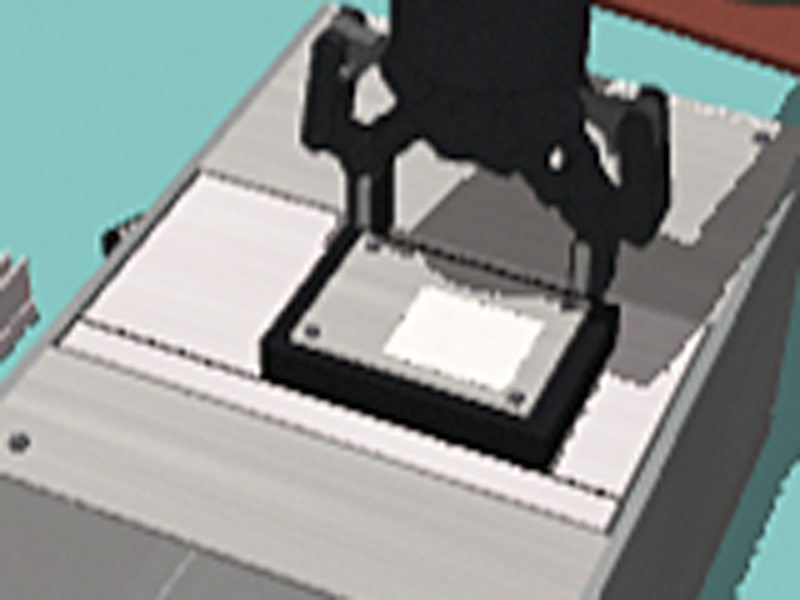

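The front edge lies on the scribed line along the drive's whole width, from crop (262,378) to (550,468), and it is square to within about 0.1°. The wide bare strip is on the -y side, left in this view. I back off, rise, move over the strip and close the jaws.

Request:
servo_tool(
  rows=[
    [0.5,0,0,0,0,0],
    [1.0,0,0,0,0,0],
    [1.0,0,-1.0,0,0,0],
    [1.0,0,-3.0,0,0,0],
    [1.0,0,-4.5,0,0,0],
    [1.0,0,-4.5,0,0,0],
    [0,-3.0,-4.5,0,0,0],
    [-1.5,-6.0,-4.5,0,0,0],
    [-3.0,-8.5,-4.5,0,0,0],
    [-3.45,-9.8,-4.5,0,0,0],
    [-3.45,-9.8,-4.5,0,0,0],
  ],
)

```text
t: 9.72
eef_pos: [603.3, 10.6, 244.5]
eef_rot: [0.212, -3.133, -0.001]
force: [-0.1, -0.3, -0.4]
finger_gap: 85.3
gripper_force: 0.0
```

Request:
servo_tool(
  rows=[
    [0,0,0,0,0,0],
    [0,0,0,0,0,0],
    [0,0,0,0,0,0],
    [0,0,0,0,0,0],
    [0,0,0,0,0,0],
    [0,0,0,0,0,0],
  ],
  jaw=-1,
)

```text
t: 10.48
eef_pos: [603.6, 11.0, 245.3]
eef_rot: [-0.214, 3.134, -0.0]
force: [0.2, -0.4, 0.4]
finger_gap: -0.1
gripper_force: 0.0
```

```bash
python3 - <<'E'
from h import *
s=snap('side'); np.savez('s5.npz',**s)
F=front(s,648.6);f=line(F)
print(len(F),f)
cv2.imwrite('pics/s5.png',cv2.resize(s['pixels'][120:270,170:370,::-1],None,fx=4,fy=4,interpolation=cv2.INTER_CUBIC))
o=observe();print(o['t'],o['eef_pos'],o['force'],o['finger_gap'])
E
```

```text
24 (np.float32(7.8314986), np.float32(649.19696))
10.525 [603.61681957  11.02592533 245.29692159] [-0.59626811 -0.63741828 -0.24467538] 0.053551103501566735
```

View pics/s5.png

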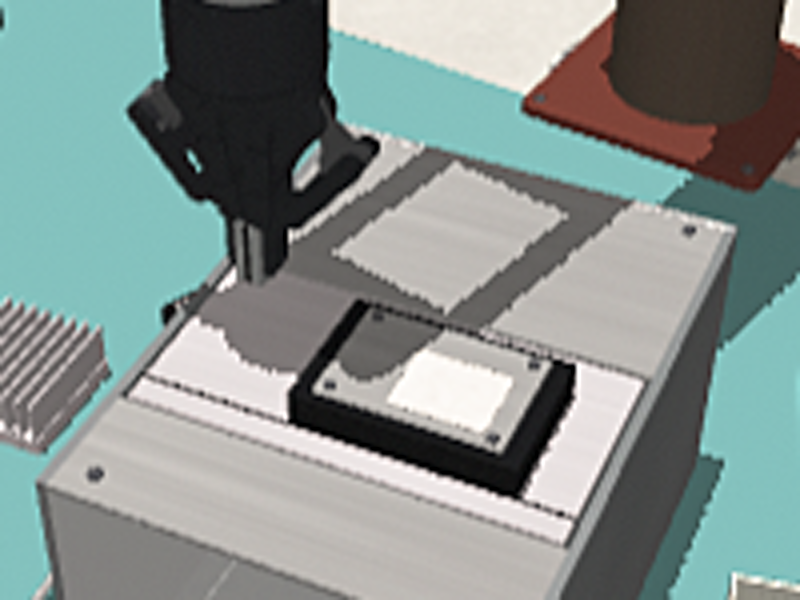

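The drive hasn't moved, and the closed fingertip stands over the bare strip at crop (258,280). I press down.

Request:
servo_tool(
  rows=[
    [0,0,1.2,0,0,0],
    [0,0,2.4,0,0,0],
    [0,0,3.2,0,0,0],
    [0,0,3.6,0,0,0],
    [0,0,3.8,0,0,0],
    [0,0,4.0,0,0,0],
    [0,0,4.2,0,0,0],
    [0,0,4.2,0,0,0],
  ],
)

```text
t: 11.52
eef_pos: [603.8, 11.0, 204.7]
eef_rot: [-0.214, 3.134, -0.0]
force: [-4.1, -0.7, 5.9]
finger_gap: 0.0
gripper_force: 3.1
```

Request:
servo_tool(
  rows=[
    [0,0,0.2,0,0,0],
    [0,0,0.4,0,0,0],
    [0,0,0.6,0,0,0],
    [0,0,0.8,0,0,0],
    [0,0,1.0,0,0,0],
    [0,0,1.2,0,0,0],
    [0,0,1.4,0,0,0],
    [0,0,1.6,0,0,0],
    [0,0,1.8,0,0,0],
    [0,0,2.0,0,0,0],
    [0,0,2.2,0,0,0],
    [0,0,2.4,0,0,0],
  ],
)

```text
t: 13.02
eef_pos: [605.2, 10.8, 182.3]
eef_rot: [-0.214, 3.13, -0.002]
force: [-1.4, 0.4, 10.2]
finger_gap: 0.1
gripper_force: 4.1
```

```bash
cat >> h.py <<'E'
def look(f):
    s=snap('side'); g=s['pixels'].max(2)
    cv2.imwrite('pics/'+f,cv2.resize(s['pixels'][120:270,170:370,::-1],None,fx=4,fy=4,interpolation=cv2.INTER_CUBIC))
    b=cv2.morphologyEx((g[190:250,235:325]<60).astype(np.uint8),cv2.MORPH_OPEN,np.ones((3,3)));ys,xs=np.where(b)
    o=observe(); print('dark px in drive area',len(xs),xs.mean()+235 if len(xs) else 0,ys.mean()+190 if len(xs) else 0,o['t'],o['eef_pos'],o['force'])
E
python3 -c "
from h import *
look('s6.png')"
```

```text
dark px in drive area 622 267.22025723472666 215.20418006430867 13.075 [605.17705146  10.75357051 182.0276743 ] [-1.25671177 -0.29619353  9.64033812]
```

Request:
servo_tool(
  rows=[
    [0,0,0.2,0,0,0],
    [0,0,0.4,0,0,0],
    [0,0,0.6,0,0,0],
    [0,0,0.8,0,0,0],
    [0,0,1.0,0,0,0],
    [0,0,1.2,0,0,0],
    [0,0,1.4,0,0,0],
    [0,0,1.6,0,0,0],
    [0,0,1.8,0,0,0],
    [0,0,2.0,0,0,0],
    [0,0,2.0,0,0,0],
    [0,0,2.0,0,0,0],
  ],
)

```text
t: 14.58
eef_pos: [607.1, 10.8, 163.7]
eef_rot: [-0.213, 3.125, -0.002]
force: [2.1, -0.0, 12.6]
finger_gap: -0.3
gripper_force: 5.0
```

```bash
python3 -c "
from h import *
look('s7.png')"
```

```text
dark px in drive area 371 243.6711590296496 201.06199460916443 14.625 [607.15826406  10.77983607 163.7501006 ] [ 2.74384147  0.37730584 11.83418424]
```

View pics/s7.png

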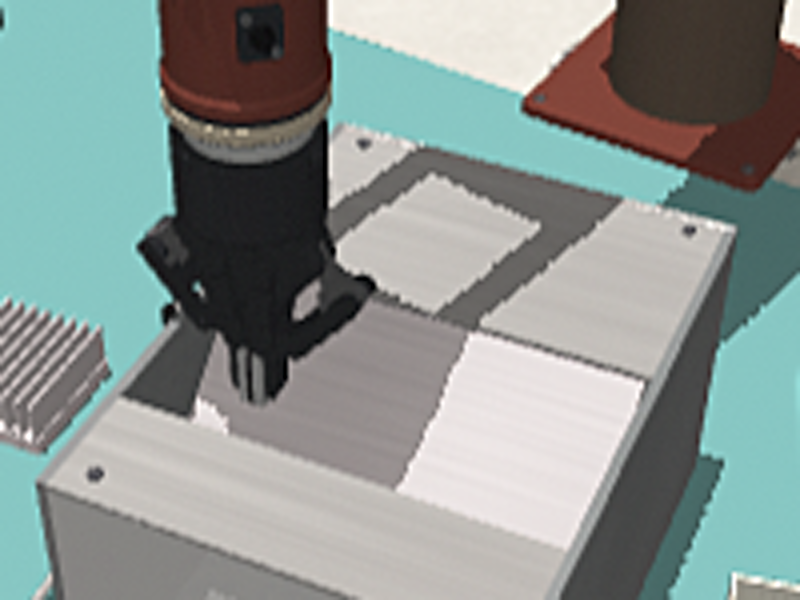

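The flap is down and empty, so the drive has slid off into the box. I let it settle for half a second, then ease up slowly.

Request:
servo_tool(
  rows=[
    [0,0,0,0,0,0],
    [0,0,0,0,0,0],
    [0,0,0,0,0,0],
    [0,0,0,0,0,0],
    [0,0,-0.1,0,0,0],
    [0,0,-0.2,0,0,0],
    [0,0,-0.3,0,0,0],
    [0,0,-0.4,0,0,0],
    [0,0,-0.5,0,0,0],
    [0,0,-0.6,0,0,0],
    [0,0,-0.7,0,0,0],
    [0,0,-0.8,0,0,0],
    [0,0,-0.9,0,0,0],
    [0,0,-1.0,0,0,0],
    [0,0,-1.1,0,0,0],
    [0,0,-1.2,0,0,0],
    [0,0,-1.3,0,0,0],
    [0,0,-1.4,0,0,0],
    [0,0,-1.5,0,0,0],
    [0,0,-1.6,0,0,0],
  ],
)

```text
t: 17.12
eef_pos: [609.1, 11.1, 179.6]
eef_rot: [-0.213, 3.12, -0.002]
force: [10.9, 1.9, 5.2]
finger_gap: -0.1
gripper_force: 4.9
```

Request:
servo_tool(
  rows=[
    [0,0,-0.1,0,0,0],
    [0,0,-0.2,0,0,0],
    [0,0,-0.3,0,0,0],
    [0,0,-0.4,0,0,0],
    [0,0,-0.5,0,0,0],
    [0,0,-0.6,0,0,0],
    [0,0,-0.7,0,0,0],
    [0,0,-0.8,0,0,0],
    [0,0,-0.9,0,0,0],
    [0,0,-1.0,0,0,0],
    [0,0,-1.1,0,0,0],
    [0,0,-1.2,0,0,0],
    [0,0,-1.3,0,0,0],
    [0,0,-1.4,0,0,0],
    [0,0,-1.5,0,0,0],
    [0,0,-1.6,0,0,0],
    [0,0,-1.7,0,0,0],
    [0,0,-1.8,0,0,0],
  ],
)

```text
t: 19.38
eef_pos: [608.5, 11.0, 197.9]
eef_rot: [-0.213, 3.121, -0.002]
force: [8.9, 1.2, 7.5]
finger_gap: -0.3
gripper_force: 4.5
```

Request:
servo_tool(
  rows=[
    [0,0,-0.05,0,0,0],
    [0,0,-0.1,0,0,0],
    [0,0,-0.15,0,0,0],
    [0,0,-0.2,0,0,0],
    [0,0,-0.25,0,0,0],
    [0,0,-0.3,0,0,0],
    [0,0,-0.35,0,0,0],
    [0,0,-0.4,0,0,0],
    [0,0,-0.45,0,0,0],
    [0,0,-0.5,0,0,0],
    [0,0,-0.55,0,0,0],
    [0,0,-0.6,0,0,0],
    [0,0,-0.65,0,0,0],
    [0,0,-0.7,0,0,0],
    [0,0,-0.75,0,0,0],
    [0,0,-0.8,0,0,0],
    [0,0,-0.85,0,0,0],
    [0,0,-0.9,0,0,0],
    [0,0,-0.95,0,0,0],
    [0,0,-1.0,0,0,0],
  ],
)

```text
t: 21.88
eef_pos: [606.7, 10.8, 206.5]
eef_rot: [-0.213, 3.126, -0.002]
force: [4.6, -0.1, 4.8]
finger_gap: 0.1
gripper_force: 2.5
```

Request:
servo_tool(
  rows=[
    [0,0,-0.05,0,0,0],
    [0,0,-0.1,0,0,0],
    [0,0,-0.15,0,0,0],
    [0,0,-0.2,0,0,0],
    [0,0,-0.25,0,0,0],
    [0,0,-0.3,0,0,0],
    [0,0,-0.35,0,0,0],
    [0,0,-0.4,0,0,0],
    [0,0,-0.45,0,0,0],
    [0,0,-0.5,0,0,0],
    [0,0,-0.55,0,0,0],
    [0,0,-0.6,0,0,0],
  ],
)

```text
t: 23.38
eef_pos: [603.3, 11.1, 209.0]
eef_rot: [0.214, -3.133, -0.0]
force: [0.2, -0.5, -0.3]
finger_gap: 0.2
gripper_force: 0.0
```

Contact is released. I rise clear and check.

Request:
servo_tool(
  rows=[
    [0,0,-0.3,0,0,0],
    [0,0,-1.0,0,0,0],
    [0,0,-3.0,0,0,0],
    [0,0,-6.0,0,0,0],
    [4.0,0,-9.0,0,0,0],
    [9.0,0,-10.0,0,0,0],
    [14.0,0,-10.0,0,0,0],
    [14.0,0,-10.0,0,0,0],
  ],
)

```text
t: 24.38
eef_pos: [462.8, -8.1, 311.1]
eef_rot: [-0.213, 3.132, -0.001]
force: [1.0, 0.1, 0.3]
finger_gap: -0.3
gripper_force: 0.0
```

```bash
python3 - <<'E'
from h import *
s=snap('side','fin.png');L,_,g=gap(s);print(len(L),line(L))
E
```

```text
45 (np.float32(7.882206), np.float32(649.37384))
```

View pics/fin.png

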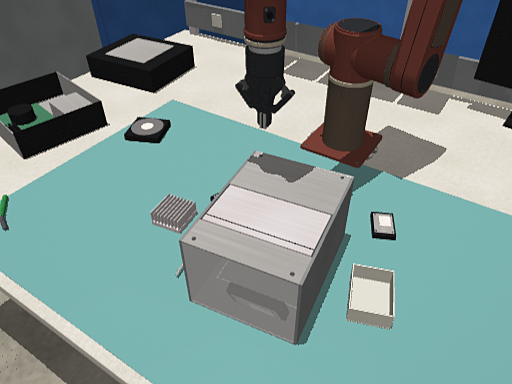

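The flap is shut: the line reads 649.37, against 649.40 before. The drive shows inside the box at about (258,298), the bystanders haven't moved, and the arm is clear.

```bash
python3 -c "
from rig import hand_in
print(hand_in())"
```

```text
the job is handed in; nothing more can be done
None
```

The drive was slid square onto the scribed line (within about 1 mm), tipped off the flap into the box, and the flap eased fully shut without snapping; I handed the job in at about 24 s, with the other things on the bench unmoved.

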